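Set the throttle of the air-scribe station and open the air

ROBOT

A 6-joint arm with a two-finger parallel gripper is mounted at the origin on the work surface; the furniture and walls round the work are solid. World frame = base frame: x ahead of the robot, y to its left, z up, the work surface at z = 0. Lengths are in m, angles in rad, forces in N, time in s.
With the tool pointing down it reaches from about 0.4 to 0.825 m from the base axis. Payload 7 kg.
Tool frame: the origin (TCP) lies midway between the tips of the shut fingers; the grasp point (between the pads) lies 19 mm behind it; z points along the fingers, y is the line along which they close (so a half turn about z gives the same grasp; the last joint's range is limited). The gripper opens to 88 mm and grips with 3 to 60 N. Pads are 19 mm wide; open, the fingers measure 130 mm over their backs; the gripper's body (78 mm by 193 mm) begins 47 mm behind the grasp point.
Start: joints at [1.536, 0.359, 0.012, 0, -1.224, -0.288], TCP at [0.214, 0.64, 0.227] pointing down, gripper open.
Joint ranges: [-3.07, 3.07], [-1.43, 2.12], [-1.02, 1.25], [-3.03, 1.67], [-3.05, -0], [-3.03, 3.03]. Speed limits (rad/s): [2.39, 2.39, 3.01, 3.14, 3.14, 3.14].

INTERFACE

Orientations are given as [roll, pitch, yaw] about the fixed x, y, z axes, in that order (R = Rz(yaw) Ry(pitch) Rx(roll)).
In Python, from station import arm gives the robot as it stands.
- The arm moves only by the tool servo_tool, never from a script. Its argument "deltas" is a list of rows, each a list of 7 numbers: the closure, from -1 (fully open) to 1 (shut), then the shift along the tool's x, y, z in mm, then the turn, a rotation vector about the tool's x, y, z in degrees. In form: [[gripper, x, y, z, ax, ay, az], ...]. A call has 1 to 20 rows; each row shifts and turns the commanded pose from where the row before left it, along the tool's axes as they then stand; what a row does not reach is not made up. A row lasts 1/12 s, in which the tool goes at most 41.7 mm and 7.16 degrees, less where a joint would pass 70% of its speed; a pose out of reach is approached as far as the arm can. A call is refused whole if a number of a shift passes 41.7 or a number of a turn 7.16, either way. A call with a gripper value outside its range is refused whole. The fingers move at their own pace and stop on an object; "squeeze" is the grip in N (left out, the last holds). Time passes only in rows, so rows that do not move let the fingers close. It gives the time, the measured TCP pose, the force, the opening and the grip force at its end, in the units of the state.
- arm.get_state(): the state, without advancing time (a new reading comes with each control period).
- arm.grab_frame(name): name is "side" or "top" or "wrist"; returns a dict with "color" (420x560x3 uint8, red, green, blue), "K" (3x3 intrinsics, pixels), "position" and "orientation" of the camera in the world. Camera axes: x right, y down, z forward; pixel columns grow to the right and rows downward; lengths in m; the calibration is good to about 2 mm. A picture is of the moment at which its call begins. There is no depth.
- arm.job_done(): hands the job in; it is judged then, once.
Trained networks look in a picture, given as the dict that the camera call returned (one of the last four; its "shot" number tells which), for a name from the list of things; names that differ only in an ending like _2 or _b are one class to them, and where a whole thing is asked for, a point or a joint stands for the part that bears it (a point fixed in the world has none). Each returns a list of dicts, best first, with "conf" (0 to 1); they miss things now and then, are a little off and sometimes report something else, mostly with a low value. They report only what shows in the picture. A call takes as long as a camera call.
- arm.recognise(query, picture): "at" ([x, y, z] in m, in the coordinates of the camera as it stood for that picture, good to about 4 mm: the middle of the surface that is visible of it).
The state is a dict: "t": time; "q": joint angles; "qd": joint speeds; "joint_efforts": joint torques, N m; "eef_pos": TCP position; "ee_rot": TCP orientation; "force": force on the tool from outside, world axes, zero at the start; "moment": the same for the moment, N m; "width": finger opening in m; "gripper_force": force on a finger pad.
Only numpy, scipy, OpenCV 4.12 (cv2) and the standard library are available. Lean on these libraries where they do the work, as an engineer would, in place of code of your own. Each camera call takes 0.05 s, during which the arm holds its last target. There are 200 camera calls.

TASK

Get the bench air station ready for the air scribe. With the red shut-off lever still shut, turn the black throttle knob clockwise until the needle just comes up against its seat, without forcing it, then open it exactly four clicks back. Only then swing the red lever fully open, in line with its pipe; let go and leave everything else on the bench where it is.

Things in the scene. Friction and masses are not known exactly. Their poses are not given: they have to be found in the camera images.
- station: Fixed air station on a dark steel foot plate, 78 x 315 mm over all: from its right end a steel riser, a brass ball valve, an aluminium block (top 52 mm above the table, gauge in front), an outlet coupler. Origin on the table under the middle of the plate; x to its back, y to its left end, z up. Upright axes: throttle at x 0, y +65 mm; shut-off at x 0, y -55 mm.
- knob: Black throttle knob; origin on its upright axis at table height. Clockwise from above closes. It starts 1.0 to 2.7 rad open and can open 5.2 rad. A spring ball clicks every 30 degrees (0.524 rad) counted from the stop: about 0.15 N m carries it over a click; let go, it settles into the nearest. At the stop it is blocked hard.
- knob_grip (a point): Middle of the knob's grip, on its axis, 84 mm above the table. The grip is an upright bar, 43 mm long (along this point's x) and 13 mm thick (along y), from 71 to 94.5 mm above the table, over a round skirt 47 mm across. The bar is clamped on its spindle at an arbitrary angle: its direction does not show where the stop is.
- seat: Hidden in the block: the fixed seat stop under the knob. Origin on the knob's axis on the table. Its dog has an arm of 17 mm, so 60 N on it is about 1.0 N m at the knob; more damages the seat.
- seat_mouth (a point): Point on the knob's axis, in the block, where the needle's shoulder is when the valve is seated; z up.
- needle_shoulder (a point): The needle's shoulder: its height above point seat_mouth is the throttle's lift, 0 seated, 0.25 mm more for each click (4 clicks: 1.00 mm). It does not turn. Far too small a motion to be measured well.
- shutoff (a joint): Angle of the shut-off lever: 0 shut (lever crosswise, pointing to the station's front), 1.571 fully open (lever along the pipe, toward the right end), against stops at both ends. Turns anticlockwise seen from above to open; stiff by about 0.12 N m and stays where it is left.
- lever_grip (a point): On the red sleeve of the shut-off lever, 62 mm from its upright axis, 63.5 mm above the table. The sleeve runs along this point's x from 26 to 88 mm from the axis, is 16.5 mm wide (y) and 12 mm high.
- foot_cast: Brown plaster foot, 79 x 132 x 88 mm, a bystander on the left side. Origin under its middle.
- putty_tin: Small white tin with red lid, 62 x 62 x 26 mm, a bystander. Origin under its middle.
- vial_0: Glass vial with grey cap, 23 x 23 x 58 mm, a bystander at the back. Origin under its middle.
- vial_1: Glass vial with black cap, as vial_0.
- vial_2: Glass vial with red cap, as vial_0.
- glue_bottle: Glue bottle with orange nozzle, 45 x 44 x 121 mm, a bystander in the back left corner. Origin under its middle.
- bone_chip: Brown bone chip, 28 x 65 x 16 mm, a bystander in the card tray at the back. Origin under its middle.

How it is judged:
On the way, in this order (a step that is already met when the one before it is completed fails the run):
1. the throttle is turned down to its seat, with the shut-off still shut (z of needle_shoulder in the frame of seat_mouth below 6e-05 m and value of joint shutoff below 0.2 rad), for 0.1 s.
2. the throttle is set four clicks open, with the shut-off still shut (z of needle_shoulder in the frame of seat_mouth between 0.0009 and 0.0011 m and value of joint shutoff below 0.2 rad), for 0.3 s.
At the end, for the whole second after the job is handed in: The throttle stands four clicks open (lift 1.00 mm, within 0.1 mm or 0.4 click) and the shut-off lever is fully open (within 8 degrees of its stop) (z of needle_shoulder in the frame of seat_mouth between 0.0009 and 0.0011 m and value of joint shutoff above 1.43 rad); the robot touches nothing.
It fails at once if the needle is forced into its seat (more than 60 N on the stop, about 1 N m at the knob) (contact force between seat and anything else above 60 N).
It fails at once if a thing standing on the bench is pushed more than 20 mm (distance of any of foot_cast, putty_tin, vial_0, vial_1, vial_2, glue_bottle, bone_chip from where it was at the start of the episode above 0.02 m).
It also fails if it takes over 72 s, if anything falls off the work surface, if the arm or the gripper's body presses on something with over 40 N, if the wrist force passes 120 N, or if a joint passes its speed limit or range.

## Working session

There is one attempt and no reset: what is moved stays moved. The work goes in short steps, Python scripts to look and compute and a tool call to move; the robot and the scene stay as the last step left them, time stands still between calls to the robot, and variables do not carry over. Pictures are saved under pics/ and viewed, at most 13 in all, crops included, and the job is handed in when it is done.

Besides the shell and the picture viewer there is one more tool, called after "Call:" as name(argument=value, ...) on one line, values as JSON. servo_tool: Moves the arm, as the interface text tells. Its arguments: {"type":"object","properties":{"deltas":{"type":"array","items":{"type":"array","items":{"type":"number"}}},"squeeze":{"type":"number"}},"required":["deltas"]}

```bash
mkdir -p pics; ls
python3 - <<'E'
from station import arm
import cv2,numpy as np
s=arm.get_state();print(s)
for n in("side","top"):
    f=arm.grab_frame(n);cv2.imwrite(f"pics/{n}0.png",f["color"][:,:,::-1])
    print(n,f["K"],f["position"],f["orientation"])
    for q in("station","knob","knob_grip","shutoff","lever_grip"):
        r=arm.recognise(q,f)[:2]
        print(q,[(d["at"],d["conf"]) for d in r])
E
```

```text
pics
{'t': 0.0, 'q': array([ 1.53606704e+00,  3.59365162e-01,  1.10562675e-02, -3.61374454e-04,
       -1.22407894e+00, -2.88073073e-01]), 'qd': array([-0.00019196,  0.0008336 ,  0.00080226, -0.00061074, -0.00041228,
        0.00053509]), 'joint_efforts': array([-9.36232118e-05, -5.82706690e+01,  2.93049252e+01,  6.99691057e+00,
        7.10588458e-03, -1.45639988e-04]), 'eef_pos': array([0.21401107, 0.63966155, 0.22563357]), 'ee_rot': array([ 3.13997020e+00, -1.26484215e-04, -3.22925325e-01]), 'force': array([-0.19078916,  0.3711788 , -0.01023115]), 'moment': array([ 0.02444867,  0.020898  , -0.01741895]), 'gripper_force': 0.0, 'width': 0.08777186110633378}
side [[452.3131105    0.         288.96408263]
 [  0.         452.3131105  211.82789761]
 [  0.           0.           1.        ]] [ 0.45130835 -0.77009621  0.63902409] [-2.16388279 -0.02045918 -0.05858948]
station [([0.0461, 0.0408, 1.0159], 0.73)]
knob [([0.0721, -0.0467, 1.0728], 0.56), ([0.0466, 0.0415, 1.0172], 0.25)]
knob_grip [([0.0715, -0.0424, 1.0723], 0.73), ([-0.012, -0.1095, 1.2366], 0.7)]
shutoff [([-0.0048, 0.0186, 0.995], 0.67)]
lever_grip [([-0.0055, 0.0217, 0.9946], 0.57)]
top [[405.72863713   0.         279.72888034]
 [  0.         405.72863713 206.95763548]
 [  0.           0.           1.        ]] [0.4363077  0.03445691 1.05326611] [-3.07793257  0.01363243 -1.56944159]
station [([-0.0263, -0.0678, 1.02], 0.78), ([-0.0917, -0.191, 1.0133], 0.54)]
knob [([-0.0959, -0.094, 0.9906], 0.79)]
knob_grip [([-0.0915, -0.0924, 0.9911], 0.51)]
shutoff [([0.0038, -0.017, 0.9863], 0.59)]
lever_grip [([0.0028, -0.0126, 0.9846], 0.7)]
```

View pics/top0.png

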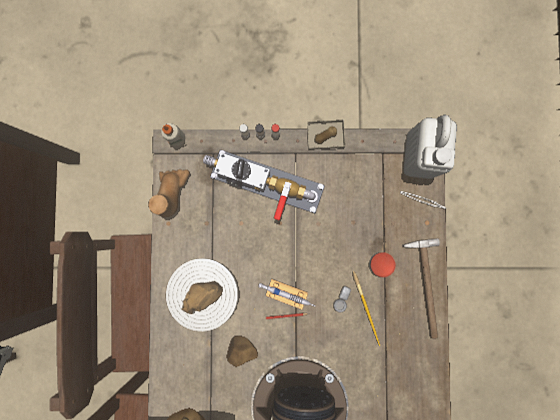

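View pics/side0.png

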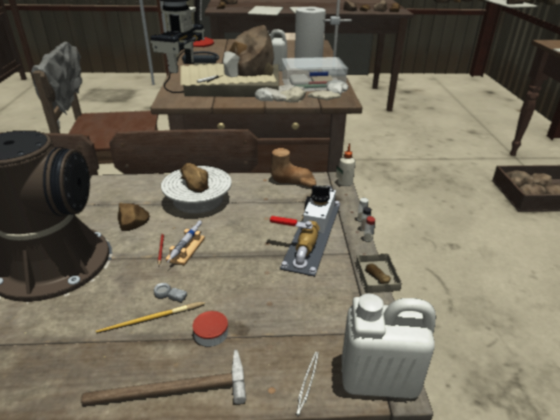

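```bash
cat > h.py <<'E'
import numpy as np
from scipy.spatial.transform import Rotation as R
def rot(o): return R.from_euler('xyz',o).as_matrix()
def world(f,p): return np.array(f["position"])+rot(f["orientation"])@np.array(p)
def ray(f,uv,z):
    d=rot(f["orientation"])@np.linalg.inv(f["K"])@[uv[0],uv[1],1]
    c=np.array(f["position"]); return c+d*(z-c[2])/d[2]
def proj(f,P):
    c=rot(f["orientation"]).T@(np.array(P)-f["position"]); p=f["K"]@c; return p[:2]/p[2]
E
python3 - <<'E'
from station import arm
from h import *
import cv2
for n in("side","top"):
    f=arm.grab_frame(n)
    for q in("station","knob","knob_grip","shutoff","lever_grip"):
        r=arm.recognise(q,f)[:1]
        for d in r: print(n,q,world(f,d["at"]).round(4),d["conf"])
print("knob top ray",ray(f,(241,169.5),.0945),"lever",ray(f,(287,186),.065),ray(f,(278,220),.065), "ends",ray(f,(322,197),.0),ray(f,(207,159),.03))
c=f["color"][140:230,195:335,::-1]
cv2.imwrite("pics/c.png",cv2.resize(c,None,fx=5.6,fy=5.6,interpolation=cv2.INTER_CUBIC))
E
```

```text
side station [0.5591 0.0466 0.0382] 0.73
side knob [0.5886 0.1377 0.0808] 0.64
side knob_grip [0.5901 0.1348 0.075 ] 0.78
side shutoff [0.5044 0.0447 0.0649] 0.73
side lever_grip [0.506  0.0382 0.0679] 0.57
top station [0.5666 0.079  0.0394] 0.67
top knob [0.5928 0.1401 0.0712] 0.6
top knob_grip [0.5911 0.1399 0.0744] 0.5
top shutoff [0.512  0.0412 0.0704] 0.55
top lever_grip [0.5145 0.0476 0.0706] 0.75
knob top ray [0.58689505 0.14011826 0.0945    ] lever [0.55071921 0.03028083 0.065     ] [0.46745444 0.05218454 0.065     ] ends [ 0.52945058 -0.0610515   0.        ] [0.62411275 0.23434783 0.03      ]
```

View pics/c.png

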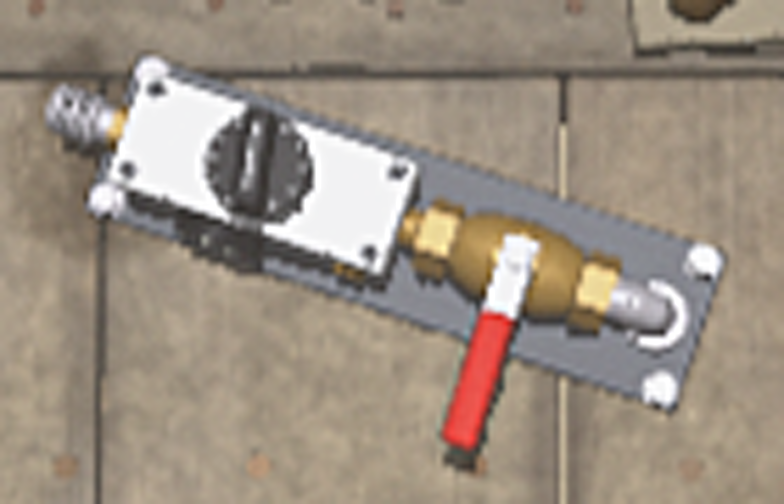

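Call:
servo_tool(deltas=[[-1, 28.4, 19.8, 1.5, 0, 0, 0], [-1, 28.4, 19.8, 1.5, 0, 0, 0], [-1, 28.4, 19.8, 1.5, 0, 0, 0], [-1, 28.4, 19.8, 1.5, 0, 0, 0], [-1, 28.4, 19.8, 1.5, 0, 0, 0], [-1, 28.4, 19.8, 1.5, 0, 0, 0], [-1, 28.4, 19.8, 1.5, 0, 0, 0], [-1, 28.4, 19.8, 1.5, 0, 0, 0], [-1, 28.4, 19.8, 1.5, 0, 0, 0], [-1, 28.4, 19.8, 1.5, 0, 0, 0], [-1, 28.4, 19.8, 1.5, 0, 0, 0], [-1, 28.4, 19.8, 1.5, 0, 0, 0], [-1, 28.4, 19.8, 1.5, 0, 0, 0], [-1, 28.4, 19.8, 1.5, 0, 0, 0], [-1, 28.4, 19.8, 1.5, 0, 0, 0], [-1, 28.4, 19.8, 1.5, 0, 0, 0], [-1, 28.4, 19.8, 1.5, 0, 0, 0], [-1, 28.4, 19.8, 1.5, 0, 0, 0], [-1, 0, 0, 0, 0, 0, -6.8], [-1, 0, 0, 0, 0, 0, -6.8]])

```text
t: 2.87
eef_pos: [0.5867, 0.1379, 0.1991]
ee_rot: [3.141, 0.001, -0.084]
force: [-0.1, -0.5, -0.4]
width: 0.0878
gripper_force: 0.0
```

Call:
servo_tool(deltas=[[-1, 0, 0, 0, 0, 0, 0], [-1, 0, 0, 0, 0, 0, 0], [-1, 0, 0, 0, 0, 0, 0]])

```text
t: 3.12
eef_pos: [0.5858, 0.1402, 0.1997]
ee_rot: [-3.141, -0.0, -0.089]
force: [-0.4, 0.9, -0.0]
width: 0.0875
gripper_force: 0.0
```

Run:
```python
from station import arm
from h import *
import cv2
s=arm.get_state();print(s['t'],s['q'],s['eef_pos'],s['ee_rot'],s['moment'])
f=arm.grab_frame("wrist")
print(f["K"],f["position"],f["orientation"])
for q in("knob_grip","lever_grip"):
    for d in arm.recognise(q,f)[:1]: print(q,world(f,d["at"]).round(4),d["conf"])
print("proj",proj(f,(.587,.14,.0945)))
for x in (.56,.587,.61): print(proj(f,(x,.14,.0945)))
cv2.imwrite("pics/w1.png",f["color"][:,:,::-1])
import pickle;pickle.dump(f,open("f1.pkl","wb"))
```

```text
3.1167 [ 5.59027374e-01  2.58759627e-01 -1.93648230e-01 -1.35194413e-05
 -1.11816705e+00  9.22901209e-01] [0.58578274 0.14022818 0.19967369] [-3.14144933e+00 -1.69208400e-04 -8.88736667e-02] [-0.06413677 -0.00570342 -0.00315167]
[[327.32519122   0.         278.27219165]
 [  0.         327.32519122 207.21693011]
 [  0.           0.           1.        ]] [0.66776908 0.13320784 0.35819758] [ 2.83099453e+00 -5.44375136e-04 -1.66018338e+00]
knob_grip [0.5905 0.1424 0.0703] 0.59
lever_grip [0.5351 0.036  0.0652] 0.72
proj [278.62995697 203.16014106]
[281.39682357 232.78118625]
[278.62995697 203.16014106]
[276.13954154 176.49867929]
```

View pics/w1.png

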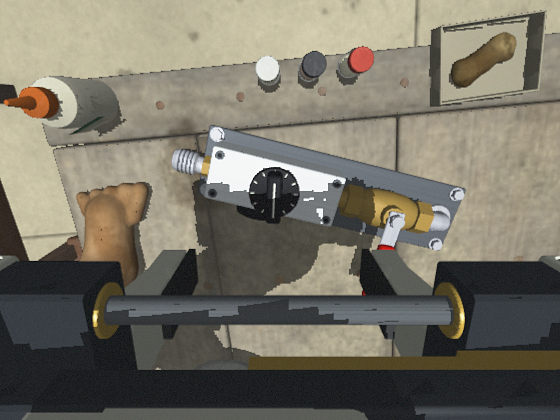

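Run:
```python
import pickle,cv2
from h import *
f=pickle.load(open("f1.pkl","rb"))
for uv in((273,193),(273,170),(273,214)): print(ray(f,uv,.0945))
cv2.imwrite("pics/w1c.png",cv2.resize(f["color"][155:235,235:310,::-1],None,fx=7,fy=7,interpolation=cv2.INTER_CUBIC))
```

```text
[0.596254   0.14389037 0.0945    ]
[0.61561506 0.142059   0.0945    ]
[0.57780866 0.14563512 0.0945    ]
```

View pics/w1c.png

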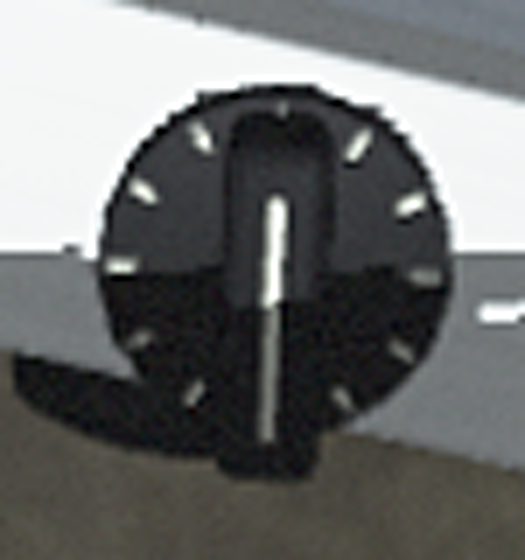

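Call:
servo_tool(deltas=[[-1, 3, -2, 0, 0, 0, 2.5], [-0.3, 0, 0, 20, 0, 0, 0], [-0.3, 0, 0, 20, 0, 0, 0], [-0.3, 0, 0, 20, 0, 0, 0], [-0.3, 0, 0, 20, 0, 0, 0], [-0.3, 0, 0, 20, 0, 0, 0], [-0.3, 0, 0, 13, 0, 0, 0], [-0.3, 0, 0, 10, 0, 0, 0], [0, 0, 0, 0, 0, 0, 0], [0.4, 0, 0, 0, 0, 0, 0], [1, 0, 0, 0, 0, 0, 0], [1, 0, 0, 0, 0, 0, 0], [1, 0, 0, 0, 0, 0, 0], [1, 0, 0, 0, 0, 0, 0], [1, 0, 0, 0, 0, 0, 0]], squeeze=15)

```text
t: 4.52
eef_pos: [0.5894, 0.142, 0.0771]
ee_rot: [-3.141, -0.001, -0.129]
force: [-0.9, 5.0, 1.8]
width: 0.0157
gripper_force: 3.3
```

```bash
cat > s.py <<'E'
from station import arm
import numpy as np
s=arm.get_state();print(s['t'],s['eef_pos'].round(4),s['ee_rot'].round(4),s['force'].round(2),s['moment'].round(3),s['width'],s['gripper_force'],s['q'][5],s['joint_efforts'][5])
E
python3 s.py
```

```text
4.5167 [0.5894 0.142  0.0771] [-3.1407e+00 -9.0000e-04 -1.2920e-01] [-0.87  5.01  1.75] [2.296 0.008 0.006] 0.01570682197617066 3.324212059378624 0.8834430619249674 0.01311965606873855
```

Call:
servo_tool(deltas=[[1, 0, -1, 0, 0, 0, 0], [1, 0, 0, 0, 0, 0, 0], [1, 0, 0, 0, 0, 0, 0], [1, 0, 0, 0, 0, 0, 0]])

```text
t: 4.85
eef_pos: [0.5897, 0.1435, 0.0772]
ee_rot: [-3.14, -0.001, -0.129]
force: [-1.5, 4.7, 3.5]
width: 0.0127
gripper_force: 15.0
```

```bash
python3 s.py
```

```text
4.85 [0.5897 0.1435 0.0772] [-3.1402e+00 -1.3000e-03 -1.2870e-01] [-1.5   4.69  3.53] [ 1.964  0.581 -0.059] 0.012698343584821766 14.997535049915314 0.8821725259154628 0.022665071301162243
```

Call:
servo_tool(deltas=[[1, 0, 0, 0, 0, 0, 5], [1, 0, 0, 0, 0, 0, 5], [1, 0, 0, 0, 0, 0, 5], [1, 0, 0, 0, 0, 0, 5], [1, 0, 0, 0, 0, 0, 5], [1, 0, 0, 0, 0, 0, 5], [1, 0, 0, 0, 0, 0, 5], [1, 0, 0, 0, 0, 0, 5], [1, 0, 0, 0, 0, 0, 5], [1, 0, 0, 0, 0, 0, 5], [1, 0, 0, 0, 0, 0, 0], [1, 0, 0, 0, 0, 0, 0]])

```text
t: 5.85
eef_pos: [0.5903, 0.1435, 0.0772]
ee_rot: [-3.139, -0.0, -0.999]
force: [1.8, 5.6, 3.1]
width: 0.0128
gripper_force: 15.0
```

```bash
python3 s.py
```

```text
5.85 [0.5903 0.1435 0.0772] [-3.1388e+00 -2.0000e-04 -9.9880e-01] [1.8  5.62 3.13] [ 2.082 -0.743 -0.024] 0.012838286593408348 15.00926524400711 0.012152704230930013 -0.35363721661269665
```

Call:
servo_tool(deltas=[[1, 0, 0, 0, 0, 0, 4], [1, 0, 0, 0, 0, 0, 4], [1, 0, 0, 0, 0, 0, 0]])

```text
t: 6.1
eef_pos: [0.5904, 0.1435, 0.0772]
ee_rot: [-3.139, 0.0, -1.142]
force: [2.6, 4.9, 1.7]
width: 0.0131
gripper_force: 15.0
```

```bash
python3 s.py
```

```text
6.1 [0.5904 0.1435 0.0772] [-3.1387e+00  2.0000e-04 -1.1420e+00] [2.65 4.95 1.65] [ 1.899 -0.833 -0.134] 0.013073305220581937 15.020422786474228 -0.13104506570157037 -1.0444631427526474
```

Call:
servo_tool(deltas=[[1, 0, 0, 0, 0, 0, 4], [1, 0, 0, 0, 0, 0, 4], [1, 0, 0, 0, 0, 0, 0]])

```text
t: 6.35
eef_pos: [0.5905, 0.1438, 0.0772]
ee_rot: [-3.139, 0.001, -1.281]
force: [2.2, 5.7, 1.0]
width: 0.0131
gripper_force: 15.4
```

```bash
python3 s.py
```

```text
6.35 [0.5905 0.1438 0.0772] [-3.1385e+00  6.0000e-04 -1.2805e+00] [2.17 5.69 1.01] [ 2.298 -0.86   0.352] 0.01308853308168513 15.380476713180542 -0.269965096127077 -1.5717567130923271
```

Call:
servo_tool(deltas=[[1, 0, 0, 0, 0, 0, 1.5], [1, 0, 0, 0, 0, 0, 0]])

```text
t: 6.52
eef_pos: [0.5904, 0.1435, 0.0772]
ee_rot: [-3.139, 0.0, -1.304]
force: [2.7, 4.3, 1.0]
width: 0.0129
gripper_force: 15.0
```

```bash
python3 s.py
```

```text
6.5167 [0.5904 0.1435 0.0772] [-3.1388e+00  4.0000e-04 -1.3043e+00] [2.72 4.33 1.02] [ 1.805 -0.994  0.078] 0.012915901226298683 14.973423331975937 -0.2936709830805882 -0.4262743145227432
```

Call:
servo_tool(deltas=[[1, 0, 0, 0, 0, 0, 3], [1, 0, 0, 0, 0, 0, 3], [1, 0, 0, 0, 0, 0, 0], [1, 0, 0, 0, 0, 0, 0]])

```text
t: 6.85
eef_pos: [0.5904, 0.1435, 0.0772]
ee_rot: [-3.139, 0.001, -1.408]
force: [1.9, 3.7, 2.7]
width: 0.0129
gripper_force: 15.0
```

```bash
python3 s.py
```

```text
6.85 [0.5904 0.1435 0.0772] [-3.1389e+00  8.0000e-04 -1.4082e+00] [1.87 3.72 2.72] [ 1.838 -0.978 -0.022] 0.012862844631078448 14.976213723421097 -0.39735145958372253 -0.22298933006823063
```

Call:
servo_tool(deltas=[[1, 0, 0, 0, 0, 0, 3], [1, 0, 0, 0, 0, 0, 3], [1, 0, 0, 0, 0, 0, 0], [1, 0, 0, 0, 0, 0, 0]])

```text
t: 7.18
eef_pos: [0.5904, 0.1434, 0.0772]
ee_rot: [-3.139, 0.001, -1.513]
force: [3.5, 6.1, 2.4]
width: 0.0131
gripper_force: 15.0
```

```bash
python3 s.py
```

```text
7.1833 [0.5904 0.1434 0.0772] [-3.1390e+00  1.1000e-03 -1.5126e+00] [3.52 6.05 2.37] [ 2.199 -1.214 -0.013] 0.013125131017574664 14.998339712619781 -0.5016699635012338 -0.15655295457690954
```

Call:
servo_tool(deltas=[[1, 0, 0, 0, 0, 0, 3], [1, 0, 0, 0, 0, 0, 3], [1, 0, 0, 0, 0, 0, 0], [1, 0, 0, 0, 0, 0, 0]])

```text
t: 7.52
eef_pos: [0.5904, 0.1434, 0.0772]
ee_rot: [-3.139, 0.001, -1.617]
force: [2.9, 4.5, 1.8]
width: 0.013
gripper_force: 15.0
```

```bash
python3 s.py
```

```text
7.5167 [0.5904 0.1434 0.0772] [-3.1392e+00  1.4000e-03 -1.6173e+00] [2.9  4.55 1.83] [ 1.987 -1.016 -0.054] 0.012951075272171734 15.000646859407425 -0.6063815533733161 -0.1270259264856577
```

Call:
servo_tool(deltas=[[1, 0, 0, 0, 0, 0, 3], [1, 0, 0, 0, 0, 0, 3], [1, 0, 0, 0, 0, 0, 0], [1, 0, 0, 0, 0, 0, 0]])

```text
t: 7.85
eef_pos: [0.5904, 0.1434, 0.0772]
ee_rot: [-3.139, 0.002, -1.722]
force: [1.8, 5.6, 1.7]
width: 0.0131
gripper_force: 15.0
```

```bash
python3 s.py
```

```text
7.85 [0.5904 0.1434 0.0772] [-3.1393e+00  1.6000e-03 -1.7219e+00] [1.84 5.61 1.67] [ 2.042 -1.107  0.045] 0.013106083019658401 14.989991784095764 -0.7110239833881279 -0.21851703990250826
```

Call:
servo_tool(deltas=[[1, 0, 0, 0, 0, 0, 3], [1, 0, 0, 0, 0, 0, 3], [1, 0, 0, 0, 0, 0, 0], [1, 0, 0, 0, 0, 0, 0]])

```text
t: 8.18
eef_pos: [0.5903, 0.1433, 0.0772]
ee_rot: [-3.14, 0.002, -1.826]
force: [2.5, 4.5, 2.4]
width: 0.0128
gripper_force: 15.0
```

```bash
python3 s.py
python3 - <<'E'
from station import arm
import cv2
f=arm.grab_frame("side")
cv2.imwrite("pics/s2.png",cv2.resize(f["color"][160:280,240:400,::-1],None,fx=5,fy=5,interpolation=cv2.INTER_CUBIC))
E
```

```text
8.1833 [0.5903 0.1433 0.0772] [-3.1396e+00  1.5000e-03 -1.8261e+00] [2.52 4.46 2.41] [ 1.871 -1.233  0.098] 0.012767529963296732 14.964473247528076 -0.815329725068141 -0.2860820107161999
```

View pics/s2.png

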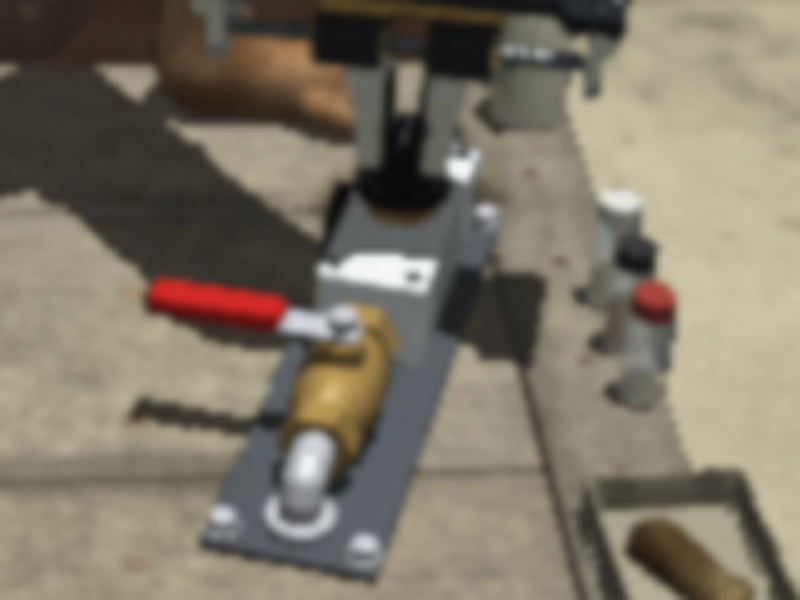

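Picture: the bar (400,140) has turned with the fingers, shut-off lever untouched. Continue.

Call:
servo_tool(deltas=[[1, 0, 0, 0, 0, 0, 3], [1, 0, 0, 0, 0, 0, 3], [1, 0, 0, 0, 0, 0, 0], [1, 0, 0, 0, 0, 0, 0]])

```text
t: 8.57
eef_pos: [0.5902, 0.1433, 0.0772]
ee_rot: [-3.14, 0.002, -1.931]
force: [2.3, 3.5, 2.0]
width: 0.0128
gripper_force: 15.0
```

```bash
python3 s.py
```

```text
8.5667 [0.5902 0.1433 0.0772] [-3.1399e+00  1.7000e-03 -1.9310e+00] [2.32 3.5  2.02] [ 1.584 -1.123  0.033] 0.012841895926836582 14.986551851034164 -0.9201265341777758 -0.23012054152786732
```

Call:
servo_tool(deltas=[[1, 0, 0, 0, 0, 0, 3], [1, 0, 0, 0, 0, 0, 3], [1, 0, 0, 0, 0, 0, 0], [1, 0, 0, 0, 0, 0, 0]])

```text
t: 8.9
eef_pos: [0.5902, 0.1432, 0.0772]
ee_rot: [-3.14, 0.002, -2.036]
force: [3.2, 4.0, 4.4]
width: 0.0131
gripper_force: 15.0
```

```bash
python3 s.py
```

```text
8.9 [0.5902 0.1432 0.0772] [-3.1402e+00  1.8000e-03 -2.0358e+00] [3.21 4.02 4.38] [ 1.849 -1.054 -0.093] 0.01313172360535152 14.997790306806564 -1.0247911981365139 -0.11565942317247391
```

Call:
servo_tool(deltas=[[1, 0, 0, 0, 0, 0, 3], [1, 0, 0, 0, 0, 0, 3], [1, 0, 0, 0, 0, 0, 0], [1, 0, 0, 0, 0, 0, 0]])

```text
t: 9.23
eef_pos: [0.5902, 0.1431, 0.0772]
ee_rot: [-3.14, 0.002, -2.141]
force: [3.0, 5.8, 3.7]
width: 0.0131
gripper_force: 15.0
```

```bash
python3 s.py
```

```text
9.2333 [0.5902 0.1431 0.0772] [-3.1404e+00  1.9000e-03 -2.1405e+00] [2.99 5.76 3.71] [ 1.774 -1.084 -0.161] 0.01308131050479907 15.007651448249817 -1.1294541403972516 -0.06956698838621378
```

Call:
servo_tool(deltas=[[1, 0, 0, 0, 0, 0, 3], [1, 0, 0, 0, 0, 0, 3], [1, 0, 0, 0, 0, 0, 0], [1, 0, 0, 0, 0, 0, 0]])

```text
t: 9.57
eef_pos: [0.5902, 0.1433, 0.0771]
ee_rot: [-3.141, 0.002, -2.245]
force: [2.3, 5.6, 3.1]
width: 0.013
gripper_force: 15.0
```

```bash
python3 s.py
```

```text
9.5667 [0.5902 0.1433 0.0771] [-3.1405e+00  2.1000e-03 -2.2448e+00] [2.29 5.56 3.1 ] [ 1.948 -1.083  0.01 ] 0.012973207777313473 14.98281642794609 -1.2339089071709592 -0.2306779520586133
```

Call:
servo_tool(deltas=[[1, 0, 0, 0, 0, 0, 3], [1, 0, 0, 0, 0, 0, 3], [1, 0, 0, 0, 0, 0, 0], [1, 0, 0, 0, 0, 0, 0]])

```text
t: 9.9
eef_pos: [0.5902, 0.1434, 0.0771]
ee_rot: [-3.141, 0.002, -2.349]
force: [2.3, 5.8, 3.5]
width: 0.0135
gripper_force: 15.5
```

```bash
python3 s.py
```

```text
9.9 [0.5902 0.1434 0.0771] [-3.1408e+00  2.1000e-03 -2.3489e+00] [2.25 5.84 3.55] [ 2.096 -1.034  0.361] 0.013540489187135997 15.456231588923401 -1.338232809109208 -0.5356823466718197
```

Call:
servo_tool(deltas=[[1, 0, 0, 0, 0, 0, 3], [1, 0, 0, 0, 0, 0, 0], [1, 0, 0, 0, 0, 0, 0]])

```text
t: 10.15
eef_pos: [0.5897, 0.143, 0.077]
ee_rot: [-3.141, 0.001, -2.402]
force: [1.3, 4.5, 4.7]
width: 0.0131
gripper_force: 14.9
```

```bash
python3 s.py
```

```text
10.15 [0.5897 0.143  0.077 ] [-3.1411e+00  1.2000e-03 -2.4023e+00] [1.31 4.49 4.74] [ 1.732 -0.745  0.063] 0.013093863545244461 14.877960830926895 -1.3912911362106581 -0.28482891619205475
```

Call:
servo_tool(deltas=[[1, 0, 0, 0, 0, 0, 3], [1, 0, 0, 0, 0, 0, 0], [1, 0, 0, 0, 0, 0, 0]])

```text
t: 10.4
eef_pos: [0.5897, 0.1429, 0.077]
ee_rot: [-3.141, 0.001, -2.456]
force: [2.6, 5.4, 5.5]
width: 0.013
gripper_force: 15.0
```

```bash
python3 s.py
```

```text
10.4 [0.5897 0.1429 0.077 ] [-3.1413e+00  1.2000e-03 -2.4557e+00] [2.61 5.37 5.53] [ 2.026 -0.752  0.052] 0.012983233704123107 14.953086823225021 -1.4445690236806932 -0.20619212184101343
```

Call:
servo_tool(deltas=[[1, 0, 0, 0, 0, 0, 3], [1, 0, 0, 0, 0, 0, 0], [1, 0, 0, 0, 0, 0, 0]])

```text
t: 10.65
eef_pos: [0.5896, 0.1429, 0.077]
ee_rot: [-3.141, 0.001, -2.508]
force: [0.4, 4.2, 5.7]
width: 0.013
gripper_force: 15.0
```

```bash
python3 s.py
```

```text
10.65 [0.5896 0.1429 0.077 ] [-3.1414e+00  1.0000e-03 -2.5084e+00] [0.36 4.16 5.72] [ 1.761 -0.685 -0.149] 0.01304161451588269 14.992980659008026 -1.4971384260576768 -0.05514227435924113
```

Call:
servo_tool(deltas=[[1, 0, 0, 0, 0, 0, 3], [1, 0, 0, 0, 0, 0, 0], [1, 0, 0, 0, 0, 0, 0]])

```text
t: 10.9
eef_pos: [0.5896, 0.1429, 0.077]
ee_rot: [-3.141, 0.001, -2.561]
force: [2.0, 5.3, 6.1]
width: 0.0126
gripper_force: 15.0
```

```bash
python3 s.py
```

```text
10.9 [0.5896 0.1429 0.077 ] [-3.1415e+00  1.0000e-03 -2.5607e+00] [1.97 5.34 6.06] [ 1.894 -0.502 -0.015] 0.012582570544654836 14.974139928817749 -1.5494838955276868 -0.1364979101344943
```

Call:
servo_tool(deltas=[[1, 0, 0, 0, 0, 0, 2], [1, 0, 0, 0, 0, 0, 0], [1, 0, 0, 0, 0, 0, 0]])

```text
t: 11.15
eef_pos: [0.5896, 0.1429, 0.077]
ee_rot: [-3.142, 0.001, -2.595]
force: [0.5, 3.5, 6.6]
width: 0.0127
gripper_force: 15.0
```

```bash
python3 s.py
```

```text
11.15 [0.5896 0.1429 0.077 ] [-3.1415e+00  1.1000e-03 -2.5954e+00] [0.46 3.45 6.57] [ 1.753 -0.524 -0.072] 0.012698909955540499 14.97843012213707 -1.5842071265524413 -0.054640090093016624
```

Call:
servo_tool(deltas=[[1, 0, 0, 0, 0, 0, 2], [1, 0, 0, 0, 0, 0, 0], [1, 0, 0, 0, 0, 0, 0]])

```text
t: 11.4
eef_pos: [0.5896, 0.143, 0.077]
ee_rot: [3.142, 0.001, -2.63]
force: [1.8, 4.6, 6.3]
width: 0.013
gripper_force: 15.0
```

```bash
python3 s.py
```

```text
11.4 [0.5896 0.143  0.077 ] [ 3.1416e+00  1.2000e-03 -2.6304e+00] [1.77 4.57 6.32] [ 1.877 -0.48  -0.031] 0.013025508340928357 14.974320977926254 -1.619149172794522 -0.06990707013756037
```

Call:
servo_tool(deltas=[[1, 0, 0, 0, 0, 0, 2], [1, 0, 0, 0, 0, 0, 0], [1, 0, 0, 0, 0, 0, 0]])

```text
t: 11.65
eef_pos: [0.5896, 0.143, 0.077]
ee_rot: [3.141, 0.001, -2.665]
force: [1.6, 5.1, 5.5]
width: 0.013
gripper_force: 15.0
```

```bash
python3 s.py
```

```text
11.65 [0.5896 0.143  0.077 ] [ 3.1415e+00  1.2000e-03 -2.6653e+00] [1.59 5.09 5.48] [ 2.033 -0.519 -0.067] 0.013027698862579862 14.98528003692627 -1.6541325925341648 -0.03654612461104989
```

Call:
servo_tool(deltas=[[1, 0, 0, 0, 0, 0, 2], [1, 0, 0, 0, 0, 0, 0], [1, 0, 0, 0, 0, 0, 0]])

```text
t: 11.9
eef_pos: [0.5896, 0.143, 0.077]
ee_rot: [3.141, 0.001, -2.7]
force: [0.7, 5.2, 5.8]
width: 0.013
gripper_force: 15.0
```

```bash
python3 s.py
```

```text
11.9 [0.5896 0.143  0.077 ] [ 3.1414e+00  1.2000e-03 -2.7002e+00] [0.67 5.16 5.78] [ 2.042 -0.468 -0.094] 0.013007955169609661 14.988003820180893 -1.6889975917384914 -0.03064841846935451
```

Call:
servo_tool(deltas=[[1, 0, 0, 0, 0, 0, 2], [1, 0, 0, 0, 0, 0, 0], [1, 0, 0, 0, 0, 0, 0]])

```text
t: 12.15
eef_pos: [0.5896, 0.143, 0.077]
ee_rot: [3.141, 0.001, -2.735]
force: [0.5, 5.2, 5.5]
width: 0.0128
gripper_force: 15.0
```

```bash
python3 s.py
```

```text
12.15 [0.5896 0.143  0.077 ] [ 3.1413e+00  1.2000e-03 -2.7352e+00] [0.45 5.19 5.52] [ 1.97  -0.573 -0.134] 0.012806248633221742 14.996735751628876 -1.7239291055900448 -0.0017502784612588584
```

Call:
servo_tool(deltas=[[1, 0, 0, 0, 0, 0, 2], [1, 0, 0, 0, 0, 0, 0], [1, 0, 0, 0, 0, 0, 0]])

```text
t: 12.4
eef_pos: [0.5896, 0.1431, 0.077]
ee_rot: [3.141, 0.001, -2.77]
force: [0.8, 6.4, 5.4]
width: 0.0128
gripper_force: 15.0
```

```bash
python3 s.py
```

```text
12.4 [0.5896 0.1431 0.077 ] [ 3.1413e+00  1.2000e-03 -2.7697e+00] [0.85 6.38 5.36] [ 2.174 -0.539  0.121] 0.01284789909519767 14.96690645813942 -1.7586069038377052 -0.15861150808632374
```

Call:
servo_tool(deltas=[[1, 0, 0, 0, 0, 0, 2], [1, 0, 0, 0, 0, 0, 0], [1, 0, 0, 0, 0, 0, 0]])

```text
t: 12.65
eef_pos: [0.5896, 0.1432, 0.077]
ee_rot: [3.141, 0.001, -2.804]
force: [1.0, 5.7, 4.3]
width: 0.0128
gripper_force: 15.0
```

```bash
python3 s.py
python3 - <<'E'
from station import arm
import cv2
from h import *
f=arm.grab_frame("side");u,v=proj(f,(.59,.143,.09)).astype(int);print(u,v)
a=cv2.resize(f["color"][v-30:v+30,u-35:u+35,::-1],(700,600),interpolation=cv2.INTER_CUBIC)
cv2.imwrite("pics/s3.png",a)
E
```

```text
12.65 [0.5896 0.1432 0.077 ] [ 3.1413e+00  1.3000e-03 -2.8043e+00] [1.01 5.66 4.29] [ 2.292 -0.571  0.247] 0.012791530223735682 15.047302097082138 -1.793334078611259 -0.34163343720138073
320 187
```

View pics/s3.png

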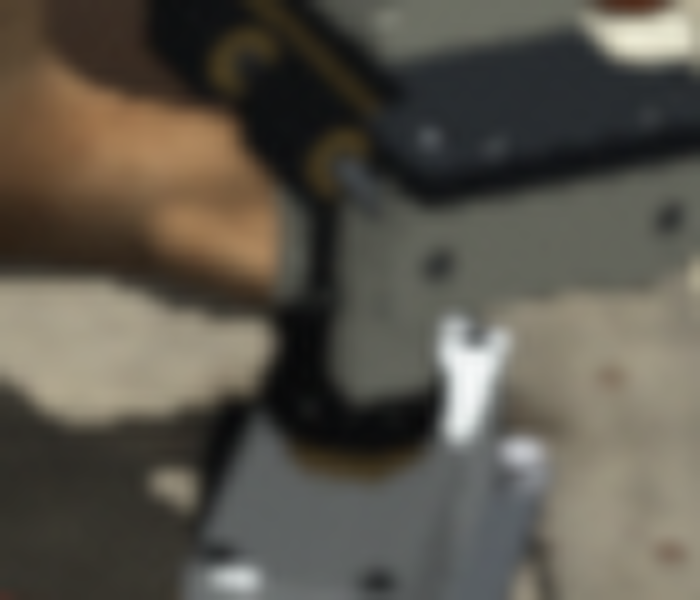

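Call:
servo_tool(deltas=[[1, 0, 0, 0, 0, 0, 2], [1, 0, 0, 0, 0, 0, 0], [1, 0, 0, 0, 0, 0, 0]])

```text
t: 12.95
eef_pos: [0.5896, 0.1433, 0.077]
ee_rot: [3.141, 0.001, -2.839]
force: [0.9, 6.2, 5.2]
width: 0.0135
gripper_force: 15.3
```

```bash
python3 s.py
```

```text
12.95 [0.5896 0.1433 0.077 ] [ 3.1412e+00  1.3000e-03 -2.8389e+00] [0.89 6.25 5.21] [ 2.381 -0.541  0.306] 0.013544504344158888 15.303448587656021 -1.8280941841181655 -0.4422334861010313
```

Call:
servo_tool(deltas=[[1, 0, 0, 0, 0, 0, 2], [1, 0, 0, 0, 0, 0, 0], [1, 0, 0, 0, 0, 0, 0]])

```text
t: 13.2
eef_pos: [0.5895, 0.1433, 0.077]
ee_rot: [3.141, 0.001, -2.874]
force: [-0.1, 6.0, 4.6]
width: 0.0136
gripper_force: 15.6
```

```bash
python3 s.py
```

```text
13.2 [0.5895 0.1433 0.077 ] [ 3.1412e+00  1.1000e-03 -2.8738e+00] [-0.14  6.02  4.63] [ 2.423 -0.407  0.349] 0.013555216983447286 15.619785064773168 -1.8629350377096088 -0.48485174775123596
```

Call:
servo_tool(deltas=[[1, 0, 0, 0, 0, 0, 2.5], [1, 0, 0, 0, 0, 0, 0], [1, 0, 0, 0, 0, 0, 0]])

```text
t: 13.45
eef_pos: [0.5894, 0.1433, 0.0769]
ee_rot: [3.141, 0.001, -2.917]
force: [-0.5, 5.8, 4.9]
width: 0.0144
gripper_force: 15.9
```

```bash
python3 s.py
```

```text
13.45 [0.5894 0.1433 0.0769] [ 3.1411e+00  9.0000e-04 -2.9175e+00] [-0.54  5.82  4.94] [ 2.394 -0.178  0.363] 0.014436744389855306 15.9156090952456 -1.9066117899705433 -0.5269796401262283
```

Call:
servo_tool(deltas=[[1, 0, 0, 0, 0, 0, -4], [1, 0, 0, 0, 0, 0, -3], [1, 0, 0, 0, 0, 0, 0], [1, 0, 0, 0, 0, 0, 0]], squeeze=24)

```text
t: 13.78
eef_pos: [0.5894, 0.1431, 0.077]
ee_rot: [3.141, 0.001, -2.795]
force: [0.6, 5.4, 5.9]
width: 0.0125
gripper_force: 23.7
```

```bash
python3 s.py
```

```text
13.7833 [0.5894 0.1431 0.077 ] [ 3.1413e+00  9.0000e-04 -2.7952e+00] [0.56 5.4  5.87] [ 2.192 -0.401  0.205] 0.012460809243971832 23.708006143569946 -1.7841413774647943 0.04438793286681175
```

Call:
servo_tool(deltas=[[1, 0, 0, 0, 0, 0, 2], [1, 0, 0, 0, 0, 0, 0], [1, 0, 0, 0, 0, 0, 0]])

```text
t: 14.03
eef_pos: [0.5894, 0.1432, 0.0769]
ee_rot: [3.141, 0.001, -2.83]
force: [-1.1, 5.8, 5.2]
width: 0.0133
gripper_force: 23.8
```

```bash
python3 s.py
```

```text
14.0333 [0.5894 0.1432 0.0769] [ 3.1412e+00  9.0000e-04 -2.8304e+00] [-1.14  5.85  5.23] [ 2.309 -0.298  0.307] 0.013342632860921893 23.84509027004242 -1.8194079398160095 -0.3940946236252785
```

Call:
servo_tool(deltas=[[1, 0, 0, 0, 0, 0, 2], [1, 0, 0, 0, 0, 0, 0], [1, 0, 0, 0, 0, 0, 0]])

```text
t: 14.28
eef_pos: [0.5895, 0.1433, 0.077]
ee_rot: [3.141, 0.001, -2.865]
force: [1.1, 6.4, 4.8]
width: 0.0133
gripper_force: 24.2
```

```bash
python3 s.py
```

```text
14.2833 [0.5895 0.1433 0.077 ] [ 3.1412e+00  1.0000e-03 -2.8650e+00] [1.09 6.37 4.78] [ 2.435 -0.365  0.391] 0.013289418538412702 24.22987014055252 -1.8541735104153665 -0.530854593962431
```

Call:
servo_tool(deltas=[[1, 0, 0, 0, 0, 0, 2], [1, 0, 0, 0, 0, 0, 0], [1, 0, 0, 0, 0, 0, 0]])

```text
t: 14.53
eef_pos: [0.5894, 0.1433, 0.077]
ee_rot: [3.141, 0.001, -2.9]
force: [-0.7, 5.9, 6.1]
width: 0.0131
gripper_force: 24.1
```

```bash
python3 s.py
```

```text
14.5333 [0.5894 0.1433 0.077 ] [ 3.1411e+00  9.0000e-04 -2.9000e+00] [-0.68  5.89  6.05] [ 2.541 -0.219  0.404] 0.013077868866643862 24.117294251918793 -1.889141442982257 -0.4919099807739258
```

Call:
servo_tool(deltas=[[1, 0, 0, 0, 0, 0, 2], [1, 0, 0, 0, 0, 0, 0], [1, 0, 0, 0, 0, 0, 0]])

```text
t: 14.78
eef_pos: [0.5894, 0.1433, 0.077]
ee_rot: [3.141, 0.001, -2.935]
force: [0.2, 7.2, 5.4]
width: 0.0135
gripper_force: 24.5
```

```bash
python3 s.py
```

```text
14.7833 [0.5894 0.1433 0.077 ] [ 3.1410e+00  1.0000e-03 -2.9348e+00] [0.24 7.16 5.37] [ 2.639 -0.178  0.496] 0.013515840377737922 24.510144959640456 -1.9239221136065003 -0.5911841243505478
```

Call:
servo_tool(deltas=[[1, 0, 0, 0, 0, 0, -6], [1, 0, 0, 0, 0, 0, -6], [1, 0, 0, 0, 0, 0, -6], [1, 0, 0, 0, 0, 0, -6], [1, 0, 0, 0, 0, 0, -6], [1, 0, 0, 0, 0, 0, -6], [1, 0, 0, 0, 0, 0, -6], [1, 0, 0, 0, 0, 0, -6], [1, 0, 0, 0, 0, 0, -6], [1, 0, 0, 0, 0, 0, -6], [1, 0, 0, 0, 0, 0, -6], [1, 0, 0, 0, 0, 0, -6], [1, 0, 0, 0, 0, 0, -6], [1, 0, 0, 0, 0, 0, -6], [1, 0, 0, 0, 0, 0, -6], [1, 0, 0, 0, 0, 0, -6], [1, 0, 0, 0, 0, 0, -6], [1, 0, 0, 0, 0, 0, -6]])

```text
t: 16.28
eef_pos: [0.5908, 0.1424, 0.077]
ee_rot: [-3.139, -0.001, -1.046]
force: [7.4, 1.9, 0.2]
width: 0.0128
gripper_force: 24.1
```

Call:
servo_tool(deltas=[[1, 0, 0, 0, 0, 0, -6], [1, 0, 0, 0, 0, 0, -6], [1, 0, 0, 0, 0, 0, -6], [1, 0, 0, 0, 0, 0, -6], [1, 0, 0, 0, 0, 0, 0], [1, 0, 0, 0, 0, 0, 0], [1, 0, 0, 0, 0, 0, 0]])

```text
t: 16.87
eef_pos: [0.5912, 0.1428, 0.077]
ee_rot: [-3.139, -0.002, -0.632]
force: [7.6, 1.4, 0.3]
width: 0.013
gripper_force: 24.0
```

```bash
python3 s.py
```

```text
16.8667 [0.5912 0.1428 0.077 ] [-3.139e+00 -2.400e-03 -6.316e-01] [7.65 1.44 0.34] [ 0.747 -3.187 -0.054] 0.013005330852418112 24.020152688026428 0.37945664774864657 0.11398572474718094
```

Call:
servo_tool(deltas=[[0.2, 0, 0, 0, 0, 0, 0], [0, 0, 0, 0, 0, 0, 0], [-0.3, 0, 0, 0, 0, 0, 0], [-0.3, 0, 0, 0, 0, 0, 0], [-0.3, 0, 0, -15, 0, 0, 0], [-0.3, 0, 0, -25, 0, 0, 0], [-0.3, 0, 0, -25, 0, 0, 0], [-0.3, 0, 0, -25, 0, 0, 0], [-0.3, 0, 0, -30, 0, 0, 0], [-0.3, 0, 0, 0, 0, 0, 0], [-0.3, 0, 0, 0, 0, 0, 0], [-0.3, 0, 0, 0, 0, 0, 0]])

```text
t: 17.87
eef_pos: [0.5883, 0.1423, 0.1959]
ee_rot: [3.141, 0.001, -0.635]
force: [0.5, 0.8, -0.6]
width: 0.0573
gripper_force: 0.0
```

```bash
python3 s.py
python3 - <<'E'
from station import arm
from h import *
import cv2
f=arm.grab_frame("wrist")
cv2.imwrite("pics/w3.png",f["color"][:,:,::-1])
u,v=proj(f,(.59,.143,.0945)).astype(int);print(u,v,f["orientation"])
cv2.imwrite("pics/w3c.png",cv2.resize(f["color"][v-50:v+30,u-40:u+40,::-1],None,fx=7,fy=7,interpolation=cv2.INTER_CUBIC))
for q in("knob_grip","lever_grip","shutoff"):
    for d in arm.recognise(q,f)[:1]: print(q,world(f,d["at"]).round(4),d["conf"])
import pickle;pickle.dump(f,open("f3.pkl","wb"))
E
```

```text
17.8667 [0.5883 0.1423 0.1959] [ 3.1405e+00  1.0000e-03 -6.3500e-01] [ 0.51  0.76 -0.56] [0.038 0.05  0.017] 0.057286766448910516 0.0 0.37658252271618076 0.009622259822208434
275 204 [ 2.83018440e+00 -1.71594470e-03 -2.20639437e+00]
knob_grip [0.5909 0.1426 0.0699] 0.72
lever_grip [0.5105 0.046  0.0677] 0.85
shutoff [0.511  0.0435 0.0719] 0.73
```

View pics/w3.png

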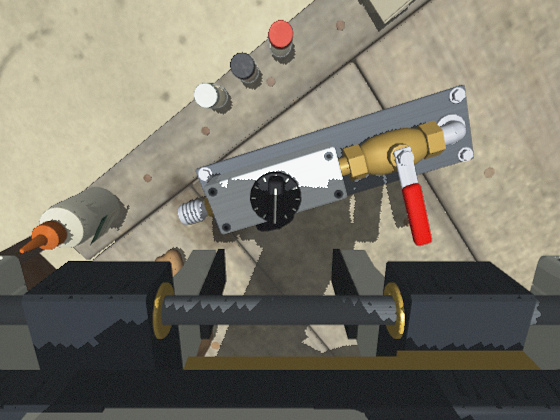

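View pics/w3c.png

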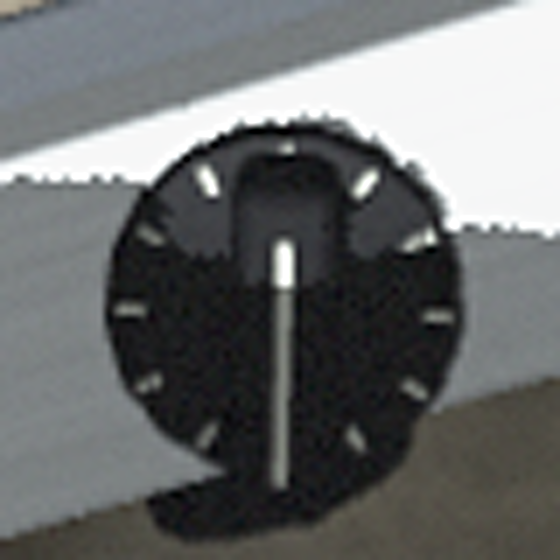

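Run:
```python
import pickle
from h import *
f=pickle.load(open("f3.pkl","rb"))
e=ray(f,(423,242),.0635); a=ray(f,(402,155),.068); s0=ray(f,(408,189),.0695); print("end",e,"ax",a,"sleeve start",s0)
l=ray(f,(455,95),.005); l2=ray(f,(205,173),.005); l3=ray(f,(465,155),.005); d=l2-l; print("edge yaw",np.arctan2(-d[0],d[1]))
K=np.array([.5898,.143]); s=np.arctan2(-d[0],d[1])
ax=K-.12*np.array([-np.sin(s),np.cos(s)]); print("axis from knob",ax)
v=(e-a)[:2]; print("lever ang",np.arctan2(v[1],v[0]),"expected",np.pi+s, np.linalg.norm(v))
```

```text
end [0.46742133 0.05690077 0.0635    ] ax [0.55450742 0.03214146 0.068     ] sleeve start [0.52516103 0.04339807 0.0695    ]
edge yaw -0.33489644901043486
axis from knob [0.55035944 0.02966668]
lever ang 2.8645932698825045 expected 2.8066962045793584 0.09053734865277802
```

Call:
servo_tool(deltas=[[1, -7.5, 26.7, 0, 0, 0, 0], [1, -7.5, 26.7, 0, 0, 0, 0], [1, -7.5, 26.7, 0, 0, 0, 0], [1, -7.5, 26.7, 0, 0, 0, 0], [1, 0, 0, 0, 0, 0, 7.15], [1, 0, 0, 0, 0, 0, 7.15], [1, 0, 0, 0, 0, 0, 7.15], [1, 0, 0, 0, 0, 0, 7.15], [1, 0, 0, 0, 0, 0, 7.15], [1, 0, 0, 0, 0, 0, 7.15], [1, 0, 0, 0, 0, 0, 7.15], [1, 0, 0, 0, 0, 0, 7.15], [1, 0, 0, 0, 0, 0, 7.15], [1, 0, 0, 0, 0, 0, 7.15], [1, 0, 0, 0, 0, 0, 0], [1, 0, 0, 0, 0, 0, 0]])

```text
t: 19.4
eef_pos: [0.5014, 0.0744, 0.196]
ee_rot: [3.141, -0.001, -1.879]
force: [0.3, -0.2, 0.9]
width: 0.0003
gripper_force: 0.0
```

```bash
python3 s.py
python3 - <<'E'
from station import arm
from h import *
f=arm.grab_frame("wrist")
for q in("lever_grip","shutoff"):
    for d in arm.recognise(q,f)[:1]: print(q,world(f,d["at"]).round(4),d["conf"])
E
```

```text
19.4 [0.5014 0.0744 0.196 ] [ 3.1409e+00 -8.0000e-04 -1.8791e+00] [ 0.32 -0.2   0.85] [ 0.147 -0.082  0.012] 0.0002585813628925467 0.0 -0.8436032553034593 -0.7651923224329948
lever_grip [0.5027 0.0451 0.068 ] 0.73
shutoff [0.5037 0.0457 0.0713] 0.92
```

Call:
servo_tool(deltas=[[1, 0, 0, 30, 0, 0, 0], [1, 0, 0, 30, 0, 0, 0], [1, 0, 0, 30, 0, 0, 0], [1, 0, 0, 25, 0, 0, 0], [1, 0, 0, 15, 0, 0, 0], [1, 0, 0, 8, 0, 0, 0], [1, 0, 0, 0, 0, 0, 0], [1, 2, 0, 0, 0, 0, 0], [1, 2, 0, 0, 0, 0, 0], [1, 2, 0, 0, 0, 0, 0], [1, 1, 0, 0, 0, 0, 0], [1, 0, 0, 0, 0, 0, 0]])

```text
t: 20.55
eef_pos: [0.4998, 0.0678, 0.0593]
ee_rot: [-3.141, 0.001, -1.883]
force: [-0.4, -0.5, 0.0]
width: 0.0006
gripper_force: 0.0
```

Call:
servo_tool(deltas=[[1, 5.5, 1.3, 0, 0, 0, -5], [1, 5.5, 1.3, 0, 0, 0, -5], [1, 5.5, 1.3, 0, 0, 0, -5], [1, 5.5, 1.3, 0, 0, 0, -5], [1, 5.5, 1.3, 0, 0, 0, -5], [1, 5.5, 1.3, 0, 0, 0, -5], [1, 5.5, 1.3, 0, 0, 0, -5], [1, 5.5, 1.3, 0, 0, 0, -5]])

```text
t: 21.22
eef_pos: [0.4888, 0.0249, 0.059]
ee_rot: [-3.141, 0.001, -1.181]
force: [-2.2, 2.6, 2.3]
width: 0.0006
gripper_force: 1.7
```

```bash
python3 s.py
```

```text
21.2167 [0.4888 0.0249 0.059 ] [-3.1410e+00  5.0000e-04 -1.1806e+00] [-2.22  2.58  2.28] [1.09  0.8   0.048] 0.0006379311220260192 1.6922839684411883 -0.06237545946068524 -2.0004399865865707
```

Call:
servo_tool(deltas=[[1, 5.5, 1.3, 0, 0, 0, -5], [1, 5.5, 1.3, 0, 0, 0, -5], [1, 5.5, 1.3, 0, 0, 0, -5], [1, 5.5, 1.3, 0, 0, 0, -5], [1, 5.5, 1.3, 0, 0, 0, -5], [1, 5.5, 1.3, 0, 0, 0, -5], [1, 5.5, 1.3, 0, 0, 0, -5], [1, 5.5, 1.3, 0, 0, 0, -5], [1, 5.5, 1.3, 0, 0, 0, -5], [1, 0, 0, 0, 0, 0, 0], [1, 0, 0, 0, 0, 0, 0]])

```text
t: 22.13
eef_pos: [0.513, -0.0187, 0.0588]
ee_rot: [-3.141, -0.0, -0.403]
force: [-0.3, -0.2, -0.2]
width: 0.0003
gripper_force: 0.0
```

```bash
python3 s.py
```

```text
22.1333 [ 0.513  -0.0187  0.0588] [-3.1413e+00 -3.0000e-04 -4.0280e-01] [-0.28 -0.16 -0.15] [-0.038  0.03  -0.048] 0.00032265013689650147 0.032759498981249635 0.8215595945207371 0.5796477757394314
```

Call:
servo_tool(deltas=[[1, 5.5, 1.3, 0, 0, 0, -4.5], [1, 2, 0, 0, 0, 0, 0], [1, 0, 0, 0, 0, 0, 0], [1, 0, 0, 0, 0, 0, 0]])

```text
t: 22.47
eef_pos: [0.514, -0.0211, 0.0579]
ee_rot: [3.141, 0.008, -0.326]
force: [-21.3, 18.4, 16.2]
width: 0.0005
gripper_force: 13.1
```

Call:
servo_tool(deltas=[[1, 1.5, 0, 0, 0, 0, 0], [1, 1.5, 0, 0, 0, 0, 0], [1, 0, 0, 0, 0, 0, 0]])

```text
t: 22.72
eef_pos: [0.5142, -0.0214, 0.0578]
ee_rot: [3.14, 0.013, -0.326]
force: [-32.2, 28.4, 26.5]
width: 0.0004
gripper_force: 20.0
```

Call:
servo_tool(deltas=[[1, -5, 0, 0, 0, 0, 0], [1, -10, 0, 0, 0, 0, 0], [1, -10, 0, 0, 0, 0, 0], [1, 0, 0, -25, 0, 0, 0], [1, 0, 0, -25, 0, 0, 0], [1, -20, 0, -25, 0, 0, 0], [1, -20, 0, -25, 0, 0, 0], [1, -20, 0, -20, 0, 0, 0], [1, 0, 0, -20, 0, 0, 0], [1, 0, 0, 0, 0, 0, 0], [1, 0, 0, 0, 0, 0, 0]])

```text
t: 23.63
eef_pos: [0.442, 0.0037, 0.1999]
ee_rot: [-3.139, -0.003, -0.322]
force: [0.4, -0.2, -1.4]
width: 0.0003
gripper_force: 0.0
```

Run:
```python
from station import arm
from h import *
import cv2
f=arm.grab_frame("wrist")
import pickle;pickle.dump(f,open("f4.pkl","wb"))
cv2.imwrite("pics/w4.png",f["color"][:,:,::-1])
for q in("lever_grip","shutoff"):
    for d in arm.recognise(q,f)[:1]: print(q,world(f,d["at"]).round(4),d["conf"])
```

```text
lever_grip [ 0.5347 -0.0143  0.0705] 0.64
shutoff [ 0.5349 -0.0112  0.0694] 0.61
```

View pics/w4.png

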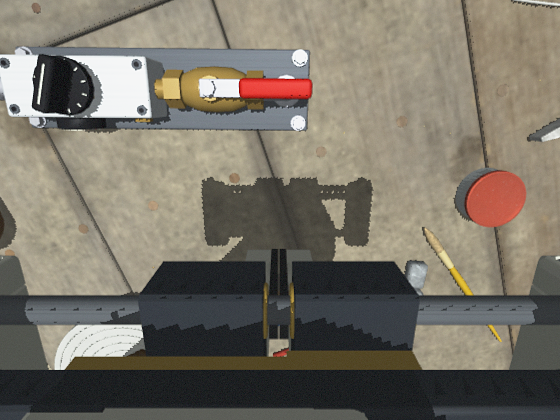

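Run:
```python
import pickle,cv2
from h import *
f=pickle.load(open("f4.pkl","rb"))
a,b=ray(f,(41,62),.0945),ray(f,(38,108),.0945);print(a,b,np.arctan2(a[1]-b[1],a[0]-b[0]))
cv2.imwrite("pics/w4c.png",cv2.resize(f["color"][40:130,0:120,::-1],None,fx=6,fy=6,interpolation=cv2.INTER_CUBIC))
a,b=ray(f,(205,88),.068),ray(f,(312,88),.0635);print(a,b,np.arctan2(a[1]-b[1],a[0]-b[0])-np.pi/2)
from station import arm
t=arm.grab_frame("top");u,v=proj(t,(.59,.143,.09)).astype(int)
c=cv2.resize(t["color"][v-20:v+20,u-20:u+20,::-1],(400,400),interpolation=cv2.INTER_CUBIC)
d=cv2.imread("pics/w4c.png")[:400]
cv2.imwrite("pics/cmp.png",np.hstack([c,d[:, :400]]))
```

```text
[0.60322407 0.13598246 0.0945    ] [0.57520071 0.1553713  0.0945    ] -0.6052562553030629
[0.55056957 0.03224088 0.068     ] [ 0.52228626 -0.05299939  0.0635    ] -0.3203761065093107
```

View pics/cmp.png

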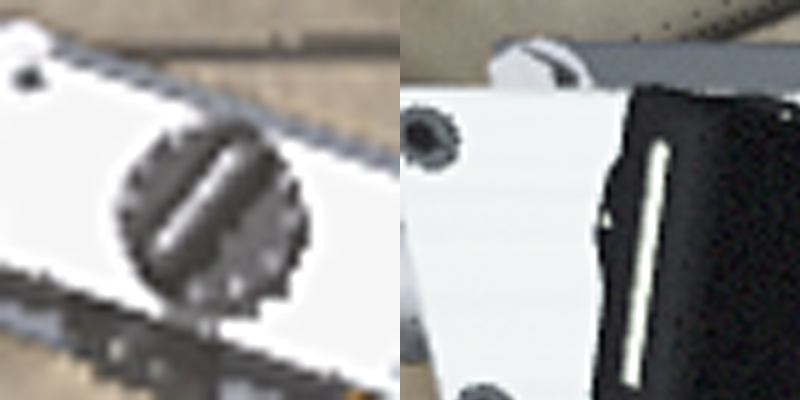

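Run:
```python
from station import arm
print(arm.job_done())
```

```text
the job is handed in; nothing more can be done
None
```

The job is handed in at about 24 s of the 72 s allowed; no verdict came back. I turned the throttle down until it was blocked (about 0.5 N m), backed it off 120° to what I measured as four clicks open, and only then swung the red lever in line with its pipe. The arm is clear of everything.

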